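# Index the decorating wheel and set its brake

### The job

The mug on the potter's decorating wheel has to be set for painting. Without touching the mug, gently push the wheel round by one of its blue pegs until the mug's handle points straight at the brass arrow on the stand; then push the red brake lever all the way over to its stop, towards the wheel. Leave the mug standing in the middle of the wheel and do not disturb the other pots and tools.

Things in the scene. Friction and masses are not known exactly. Their poses are not given: they have to be found in the camera images.
- stand: fixed iron stand of the decorating wheel. Origin: on the wheel's vertical axis, at bench height. Its -y axis points from there to the brass arrow, its +y to the brake side, z up; turned up to 0.35 rad either way. The turning head: a round aluminium plate 148 mm across, top 55 mm above the bench, with three spokes that each end in an upright blue peg.
- wheel (a joint): angle of the wheel's head about the stand's z axis, rad, counter-clockwise from above positive; turns freely both ways (many turns). Slightly stiff: about 0.6 N at a peg turns it, and it stops where it is left, without coasting.
- peg0 (a point): centre of the top of a blue peg: 16 mm in diameter, 110 mm from the wheel's axis; peg top 105 mm above the bench, spoke (8 mm thick) top 51 mm above it, so that 54 mm of peg stand free. At wheel angle 0 this peg lies along the stand's +x axis.
- peg1 (a point): the same for the second peg, 120 degrees counter-clockwise of peg0
- peg2 (a point): the same for the third peg, 240 degrees counter-clockwise of peg0
- mug: small speckled grey-white stoneware mug with a brown rim, loose in the middle of the wheel (within 3 mm) and turning with it: 76 mm wide, 75 mm tall (rim 130 mm above the bench), about 0.3 kg. Origin: centre of its underside, 55 mm above the bench. Its +y axis points out through its handle, z up. Not to be touched or lifted.
- mug_handle (a point): outer part of that mug's handle, 62 mm out from the mug's axis along its +y, 45 mm above its underside; the handle reaches to 67 mm from the axis
- arrow (a point): tip of the brass arrow fixed low on the stand, 125 mm from the wheel's axis along the stand's -y, 18 mm above the bench; the arrow, 70 mm long and 38 mm wide, points at the wheel's axis
- brake (a joint): brake lever's angle about brake_pivot's vertical axis, rad, counter-clockwise from above positive: 0 = off (swung away from the wheel), 1.2 = fully on, at its hard stop (swung towards the wheel). Starts near 0. About 1.2 N at its peg moves it; it stays where it is left. It is only a setting: it does not move the wheel.
- brake_peg (a point): centre of the top of the upright red peg at the end of the red lever: 16 mm in diameter, 70 mm from the pivot, top 82 mm above the bench, 34 mm of it free above the lever arm (40 to 48 mm above the bench). From the pivot the lever points along the stand's -x axis, turned 0.6 rad towards its +y when off, 0.6 rad towards its -y when on.
- brake_pivot (a point): brake lever's axis, on top of the grey brake box (50 x 50 mm, 38 mm tall) that is fixed to the stand; 48 mm above the bench, at x = 30 mm, y = 180 mm in the stand's frame
- grey_mug: bystander, leave alone: grey mug, 84 mm wide, 85 mm tall; origin at the centre of its underside, z up
- tumbler: bystander, leave alone: brown clay tumbler without handle, 68 mm wide, 80 mm tall; origin at the centre of its underside, z up
- glaze_jar: bystander, leave alone: closed glaze jar, 64 mm wide, 85 mm tall; origin at the centre of its underside, z up
- cream_bowl: bystander, leave alone: cream bowl, 100 mm wide, 45 mm tall; origin at the centre of its underside, z up
- brush: bystander, leave alone: brush lying flat, 180 mm long; origin at the centre of its underside, z up
- tall_mug: bystander, leave alone: tall grey-white mug, 84 mm wide, 100 mm tall; origin at the centre of its underside, z up
- wood_block: bystander, leave alone: wooden disc, 70 mm wide, 30 mm tall; origin at the centre of its underside, z up

How it is judged (in metres and radians):
On the way, in this order (a step that is already met when the one before it is completed fails the run):
1. the mug's handle points at the brass arrow, the wheel at rest and the brake still off (angle between the y axis of mug and the y axis of stand, either way round below 0.14 rad and y of mug_handle in the frame of stand below -0.03 m and horizontal distance between mug and stand below 0.015 m and angle between mug's own z axis and vertical below 0.06 rad and height (world z) of mug between 0.05 and 0.062 m and linear speed of mug below 0.02 m/s and angular speed of mug below 0.1 rad/s and velocity of joint wheel between -0.05 and 0.05 rad/s and value of joint brake below 0.5 rad), for 0.2 s.
2. the brake lever is pushed over to its stop (value of joint brake above 1.05 rad), for 0.1 s.
At the end, for the whole second after the job is handed in: The mug's handle points at the brass arrow within 8 degrees (0.14 rad), the mug stands upright and still on the wheel within 15 mm of its axis, the wheel is at rest and the brake lever is within 0.15 rad of its stop (joint above 1.05) (angle between the y axis of mug and the y axis of stand, either way round below 0.14 rad and y of mug_handle in the frame of stand below -0.03 m and horizontal distance between mug and stand below 0.015 m and angle between mug's own z axis and vertical below 0.06 rad and height (world z) of mug between 0.05 and 0.062 m and linear speed of mug below 0.02 m/s and angular speed of mug below 0.1 rad/s and velocity of joint wheel between -0.05 and 0.05 rad/s and value of joint brake above 1.05 rad); the robot touches nothing.
It fails at once if the robot touches the mug on the wheel (contact force between any of the fingers, the arm and mug above 0.3 N).
It fails at once if the mug on the wheel is lifted or tipped (height (world z) of mug above 0.065 m or angle between mug's own z axis and vertical above 0.2 rad).
It fails at once if the wheel or the lever is pushed or squeezed with more than 30 N (contact force between the fingers and stand above 30 N).
It fails at once if another pot or tool is moved more than 15 mm (distance of any of grey_mug, tumbler, glaze_jar, cream_bowl, brush, tall_mug, wood_block from where it was at the start of the episode above 0.015 m).
It also fails if it takes over 67 s, if anything falls off the work surface, if the arm or the gripper's body presses on something with over 40 N, if the wrist force passes 120 N, or if a joint passes its speed limit or range.

### The arm

A 6-joint arm with a two-finger parallel gripper is mounted at the origin on the work surface. World frame = base frame: x ahead of the robot, y to its left, z up, the work surface at z = 0. Lengths are in mm, angles in rad, forces in N, time in s.
With the tool pointing down it reaches from about 325 to 875 mm from the base axis. Payload 4.4 kg.
Tool frame: the origin (TCP) lies on the centre line of the jaws, within the pads' length; the fingertips stand ahead of it and the grasp point (between the pads) lies 6 mm ahead of it (ctrl.tcp_to_tips is the z of the fingertips in the tool frame, in mm); z points along the fingers, y is the line along which they close (so a half turn about z gives the same grasp; the last joint's range is limited). The gripper opens to 85 mm and grips with 20 to 120 N. Pads are 22 mm wide; open, the fingers measure 114 mm over their backs; the gripper's body (76 mm by 85 mm) begins 54 mm behind the grasp point. The pads swing forward as they close: fully open they stand 13 mm farther back than shut.
Start: joints at [-0.15, 0.207, 1.542, -0, 1.393, -0.15], TCP at [575.002, -0.012, 223.682] pointing down, gripper open.
Joint ranges: [-2.73, 2.73], [-0.86, 2.22], [0.23, 2.46], [-1.11, 4.25], [0.08, 2.63], [-2.82, 2.82]. Speed limits (rad/s): [2.79, 2.79, 3.14, 3.14, 3.14, 3.14].

### API

Orientations are given as a 3x3 rotation matrix whose columns are the frame's x, y, z axes.
In Python, from plant import ctrl, sensors, optics gives the robot as it stands. Calls block until the motion is done:
- ctrl.move_ptp(position, orientation): joint-space move of the TCP to a pose.
- ctrl.move_l(position, rot=None, vel=150, threshold=None): straight line of the TCP; rot=None keeps the orientation; vel is the mean speed in mm/s. With threshold (N) it stops when the force on the tool has changed by that much, and returns True; else False.
- ctrl.set_joints(angles): joint-space move.
- ctrl.gripper_to(opening, force=None): finger opening in mm; force is the grip in N (None keeps the last); returns when the fingers have stopped.
- ctrl.hold(seconds).
- ctrl.solve_ik(position, orientation): joint angles nearest the present ones, or None.
- sensors.read_state(): the state.
- optics.grab_frame(name): name is "scene" or "side" or "wrist"; returns (picture, depth): 480x640x3 uint8, red, green, blue; 480x640 float32, mm along the optical axis (not along the pixel's ray), 0 where there is no reading.
- optics.camera_params(name): a dict with "mtx" (3x3 intrinsics, pixels), "R" (3x3) and "t" (3): a world point X has camera coordinates R X + t; the wrist camera has in their place "T_tool_cam" (4x4, takes a point from camera to tool coordinates, whose origin is the TCP and whose axes are the flange's). Camera axes: x right, y down, z forward; pixel columns grow to the right and rows downward; lengths in mm; the calibration is good to about 2 mm. A picture is of the moment at which its call begins: read the wrist's pose just before it. camera_params takes no time and is no camera call.
A pose or a line that the arm cannot do raises ctrl.MotionError and nothing moves.
- ctrl.finish_job(): hands the job in; it is judged then, once.
The state is a dict: "t": time; "q": joint angles; "qvel": joint speeds; "tau": joint torques, N m; "eef_pos": TCP position; "eef_rot": TCP orientation; "force": force on the tool from outside, world axes, zero at the start; "wrist_torque": the same for the moment, N m; "grip_width": finger opening in mm; "grasp_force": force on a finger pad.
Only numpy, scipy, OpenCV 4.12 (cv2) and the standard library are available. Lean on these libraries where they do the work, as an engineer would, in place of code of your own. Each camera call takes 0.05 s, during which the arm holds its last target. There are 200 camera calls.

## Working session

There is one attempt and no reset: what is moved stays moved. The work goes in short steps, each a Python script; the robot and the scene stay as the last script left them, time stands still between calls to the robot, and variables do not carry over. Pictures are saved under pics/ and viewed, at most 10 in all, crops included, and the job is handed in when it is done.

```bash
ls; mkdir -p pics
cat > h.py <<'E'
import numpy as np, cv2
from plant import ctrl, sensors, optics
def grab(n):
    p=optics.camera_params(n); s=sensors.read_state(); im,d=optics.grab_frame(n)
    if 'R' in p: R=np.array(p['R']);t=np.array(p['t']).ravel()
    else:
        T=np.array(p['T_tool_cam']); Rw=np.array(s['eef_rot'])@T[:3,:3]; c=np.array(s['eef_rot'])@T[:3,3]+s['eef_pos']
        R=Rw.T; t=-R@c
    return im,d,np.array(p['mtx']),R,t
def save(n,im): cv2.imwrite(n,im[:,:,::-1])
def onplane(uv,K,R,t,z):
    r=R.T@np.linalg.inv(K)@np.array([uv[0],uv[1],1.]); c=-R.T@t
    return c+r*(z-c[2])/r[2]
def cloud(d,K,R,t):
    v,u=np.mgrid[:480,:640]; P=np.stack([(u-K[0,2])/K[0,0]*d,(v-K[1,2])/K[1,1]*d,d],-1)
    return (P-t)@R
E
python3 - <<'E'
from h import *
ims=[]
for n in('scene','side','wrist'):
    im,d,K,R,t=grab(n); save(f'pics/{n}0.png',im); print(n,K[0,0],(-R.T@t).round(), R[2].round(2))
E
```

```text
pics
scene 601.0734040637176 [1300. -749. 1115.] [-0.48  0.52 -0.7 ]
side 525.5953922876618 [   77. -1099.   927.] [ 0.35  0.74 -0.57]
wrist 383.79779636654376 [576.  76. 373.] [-0.   -0.3  -0.95]
```

View pics/scene0.png

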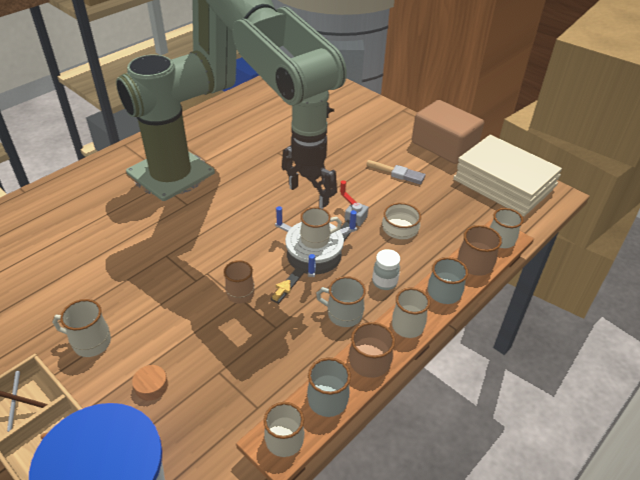

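View pics/side0.png

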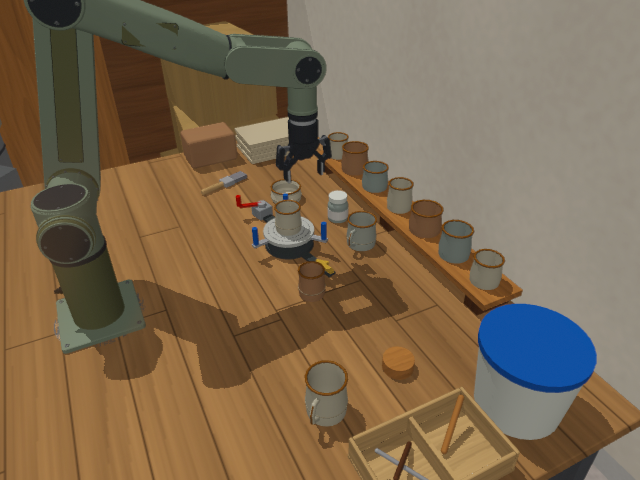

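View pics/wrist0.png

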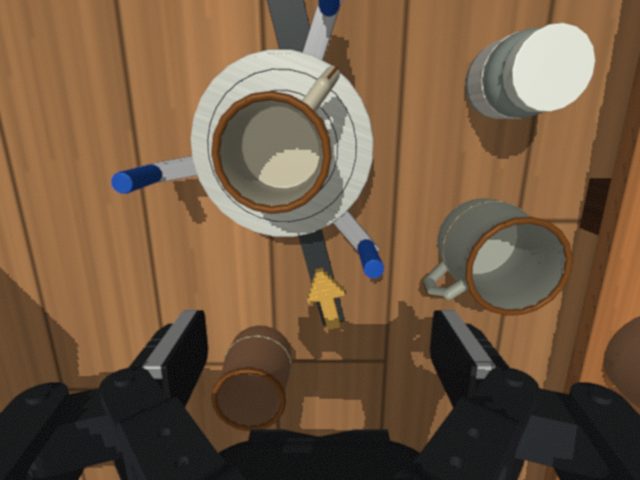

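The wrist view has the wheel at about (282,142), its pegs at (122,182), (372,262) and (330,5), the handle at (325,85) up and to the right, and the arrow tip at (322,272). Image up is +y. The brake lies above the frame, and the tumbler and mug flank the arrow.

```bash
cat >> h.py <<'E'
def pegs(im,K,R,t,z,hue=(110,130)):
    hsv=cv2.cvtColor(im,cv2.COLOR_RGB2HSV)
    m=((hsv[...,0]>=hue[0])&(hsv[...,0]<=hue[1])&(hsv[...,1]>150)&(hsv[...,2]>60)).astype(np.uint8)
    n,l,s,c=cv2.connectedComponentsWithStats(m)
    return m,l,[(i,s[i],c[i]) for i in range(1,n) if s[i,4]>40]
E
python3 - <<'E'
from h import *
s=sensors.read_state(); R0=np.array(s['eef_rot']); print(R0.round(2),ctrl.tcp_to_tips,s['t'])
im,d,K,R,t=grab('wrist')
C=onplane((282,142),K,R,t,55); print('C',C)
for p in((122,182),(372,262),(330,5)): print(onplane(p,K,R,t,105))
print('arrow',onplane((322,272),K,R,t,18))
# look from higher, camera over wheel
for dy in (100,60,20):
  for z in (400,360,320):
    try:
        print(dy,z); ctrl.move_ptp([C[0],C[1]-dy,z],R0); break
    except ctrl.MotionError as e: print(e)
  else: continue
  break
im,d,K,R,t=grab('wrist'); save('pics/w1.png',im); np.savez('w1.npz',im=im,d=d,K=K,R=R,t=t); print(sensors.read_state()['eef_pos'],sensors.read_state()['t'])
E
```

```text
[[-0.  1. -0.]
 [ 1.  0.  0.]
 [ 0. -0. -1.]] 25.0 0.15
C [546.11482329  60.9307148   55.        ]
[438.17494247  36.22747542 105.        ]
[615.3884075  -23.22074585 105.        ]
[582.67262924 144.90265203 105.        ]
arrow [578.81302024 -66.09447855  18.        ]
100 400
[545.3424365  -38.63130576 396.96844436] 1.0083
```

View pics/w1.png

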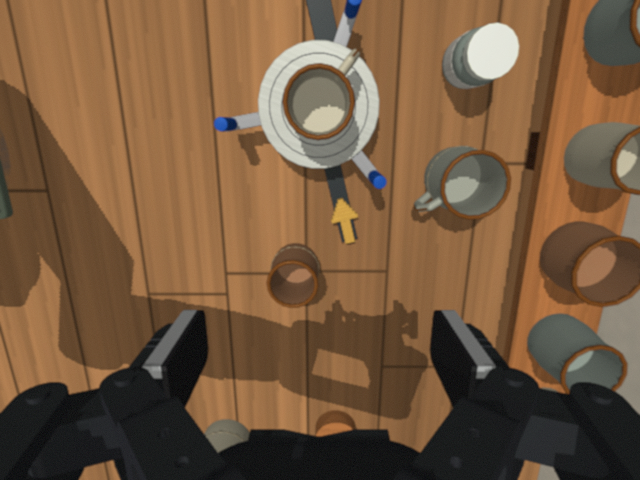

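The plate is now at (318,103), the arrow at (344,215) and the handle at (350,62). The brake is still above the frame, so I'll move the view another 130 mm towards +y and measure.

Run:
```python
from h import *
s=sensors.read_state(); ctrl.move_ptp(np.array([545,90,400]),np.array(s['eef_rot']))
ctrl.hold(.2)
im,d,K,R,t=grab('wrist'); save('pics/w2.png',im); np.savez('w2.npz',im=im,d=d,K=K,R=R,t=t)
P=cloud(d,K,R,t); hsv=cv2.cvtColor(im,cv2.COLOR_RGB2HSV)
def show(name,m):
    n,l,st,c=cv2.connectedComponentsWithStats(m.astype(np.uint8))
    for i in range(1,n):
        if st[i,4]>15:
            print(name,st[i],c[i].round(),P[l==i].mean(0).round(1))
H,S,V=[hsv[...,i].astype(int) for i in range(3)]
ok=d>0
show('pegtop',(H>105)&(H<130)&(S>150)&(abs(P[...,2]-105)<4)&ok)
show('redtop',((H<6)|(H>174))&(S>170)&(abs(P[...,2]-82)<4)&ok)
show('arrow',(H>17)&(H<28)&(S>120)&(V>150)&(P[...,2]>8)&(P[...,2]<25)&ok)
m=(S<60)&(abs(P[...,2]-55)<3)&(P[...,1]>-60)&(P[...,1]<160)&(P[...,0]<640)&ok
c,_=cv2.findContours(m.astype(np.uint8),0,2); c=max(c,key=cv2.contourArea)
(x,y),r=cv2.minEnclosingCircle(P[...,:2][m].astype(np.float32)[:,None]); print('plate',x,y,r)
# rim & handle
rim=(abs(P[...,2]-130)<3)&(np.hypot(P[...,0]-x,P[...,1]-y)<50)&ok
(a,b),r=cv2.minEnclosingCircle(P[...,:2][rim].astype(np.float32)[:,None]); print('rim',a,b,r)
rr=np.hypot(P[...,0]-a,P[...,1]-b)
h=(rr>43)&(rr<75)&(P[...,2]>66)&(P[...,2]<126)&ok&~((H>105)&(H<130)&(S>150))
show('handle',h)
```

```text
pegtop [346 122  14  13 140] [352. 128.] [581.6 159.  105.2]
pegtop [225 228  13  12 113] [231. 234.] [437.9  37.  105.1]
pegtop [371 277  11  12 106] [376. 283.] [616.  -27.  104.9]
redtop [239  31  14  16 176] [246.  38.] [463.9 253.4  82.2]
arrow [332 283  25  30 372] [344. 297.] [581.5 -88.4  18.1]
plate 542.7695922851562 47.01632308959961 113.71195220947266
rim 545.7628173828125 57.00350570678711 37.3323860168457
handle [339 172  19  22 249] [348. 182.] [577.8 100.5 110.6]
```

View pics/w2.png

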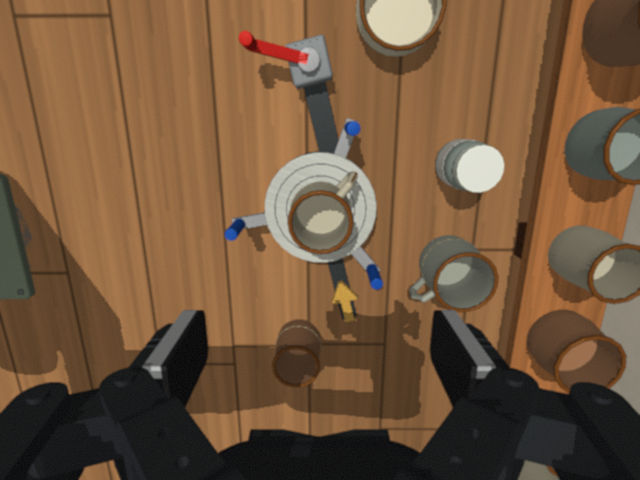

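The view gives me these positions:
- **Peg tops:** (352,128), (231,234) and (376,283).
- **Red peg:** (246,38), with the brake box at (310,60).
- **Arrow:** (344,297).
- **Handle:** (348,182).

The peg mean puts the axis at (545.2, 56.3), and the arrow puts the stand yaw at about 0.246. The handle is at about 53.7° and the target is about -75.9°, so the wheel has to turn about -129.6°. I'll straddle the near peg, at about 190°, with the fingertips above the bystanders and drag it round.

```bash
cat >> h.py <<'E'
A=np.array([545.2,56.3])
def rot(phi):  # tool y along world angle phi (deg), z down
    c,s=np.cos(np.radians(phi)),np.sin(np.radians(phi))
    y=np.array([c,s,0]);z=np.array([0,0,-1.]);return np.stack([np.cross(y,z),y,z],1)
def at(th,r,z): return np.array([A[0]+r*np.cos(np.radians(th)),A[1]+r*np.sin(np.radians(th)),z])
def sweep(a,b,z,r=110,vel=50,step=7):
    n=max(1,int(np.ceil(abs(b-a)/step))); mx=0
    for th in np.linspace(a,b,n+1)[1:]:
        ctrl.move_l(at(th,r,z),rot(th-90),vel=vel)
        f=np.linalg.norm(np.array(sensors.read_state()['force'])); mx=max(mx,f)
        if f>15: print('force',f,'at',th); break
    return th,mx
E
python3 - <<'E'
from h import *
print('tips open',ctrl.tcp_to_tips); ctrl.gripper_to(36); print('tips 36',ctrl.tcp_to_tips,sensors.read_state()['grip_width'])
th=190.2
for k in (th,th-65,th-130-6): print(k, np.round(ctrl.solve_ik(at(k,110,105),rot(k-90)),2))
ctrl.move_ptp(at(th,112,190),rot(th-90)); print(sensors.read_state()['q'],sensors.read_state()['t'])
print('touch',ctrl.move_l(at(th,112,107),vel=80,threshold=6),sensors.read_state()['eef_pos'])
print(sensors.read_state()['force'])
E
```

```text
tips open 25.0
tips 36 25.0 35.905507034751466
190.2 [-0.11  0.06  1.98 -0.    1.11 -1.86]
125.19999999999999 [ 0.12  0.19  1.83 -0.    1.12 -0.49]
54.19999999999999 [ 0.1   0.43  1.51 -0.    1.2   0.72]
[-1.15043983e-01 -6.36626574e-02  1.90144618e+00  3.04036184e-05
  1.30239612e+00 -1.86349964e+00] 4.0167
touch False [435.60992756  36.39982536 107.59202972]
[-0.16639513  0.08698937  1.06328408]
```

```bash
cat > look.py <<'E'
from h import *
import sys
def measure(tag,pos=(545,90,400)):
    ctrl.move_ptp(np.array(pos,float),rot(0)); ctrl.hold(.2)
    im,d,K,R,t=grab('wrist'); save(f'pics/{tag}.png',im)
    P=cloud(d,K,R,t); hsv=cv2.cvtColor(im,cv2.COLOR_RGB2HSV); H,S,V=[hsv[...,i].astype(int) for i in range(3)]; ok=d>0
    def comps(name,m):
        n,l,st,c=cv2.connectedComponentsWithStats(m.astype(np.uint8)); o=[]
        for i in range(1,n):
            if st[i,4]>15: o.append(P[l==i].mean(0)); print(name,st[i,4],c[i].round(),o[-1].round(1), 'ang',np.degrees(np.arctan2(*(o[-1][:2]-A)[::-1])).round(1))
        return o
    comps('peg',(H>105)&(H<130)&(S>150)&(abs(P[...,2]-105)<4)&ok)
    comps('red',((H<6)|(H>174))&(S>170)&(abs(P[...,2]-82)<4)&ok)
    comps('arrow',(H>17)&(H<28)&(S>120)&(V>150)&(P[...,2]>8)&(P[...,2]<25)&ok)
    rim=(abs(P[...,2]-130)<3)&(np.hypot(P[...,0]-A[0],P[...,1]-A[1])<50)&ok
    (a,b),r=cv2.minEnclosingCircle(P[...,:2][rim].astype(np.float32)[:,None]); print('rim',a,b,r)
    rr=np.hypot(P[...,0]-a,P[...,1]-b)
    for o in comps('handle',(rr>43)&(rr<72)&(P[...,2]>66)&(P[...,2]<126)&ok&~((H>105)&(H<130)&(S>150))):
        print('handle angle',np.degrees(np.arctan2(o[1]-b,o[0]-a)))
    print('t',sensors.read_state()['t'])
E
python3 - <<'E'
from look import *
print(sweep(190.2,55.4,106))
s=sensors.read_state(); print(s['eef_pos'],s['force'],s['t'])
p=s['eef_pos']; th=np.degrees(np.arctan2(p[1]-A[1],p[0]-A[0]))
sweep(th,th+1.5,106)
p=np.array(sensors.read_state()['eef_pos'])
ctrl.move_l(p+[0,0,90],vel=100)
measure('w3')
E
```

```text
(np.float64(55.4), np.float64(1.190884976655172))
[607.23995755 147.01148029 105.88947028] [ 0.00690712  0.87287122 -0.20178476] 13.3833
peg 142 [352. 129.] [581.6 159.  105.1] ang 70.5
peg 115 [230. 234.] [437.8  37.1 104.9] ang -169.9
peg 103 [376. 284.] [616.  -27.  104.9] ang -49.7
red 178 [245.  39.] [463.8 253.4  82. ] ang 112.4
arrow 295 [341. 296.] [578.6 -84.6  18.1] ang -76.6
rim 545.9328002929688 56.892398834228516 37.55990219116211
handle 248 [348. 183.] [577.9 100.6 110.5] ang 53.6
handle angle 53.81136465458659
t 15.8167
```

View pics/w3.png

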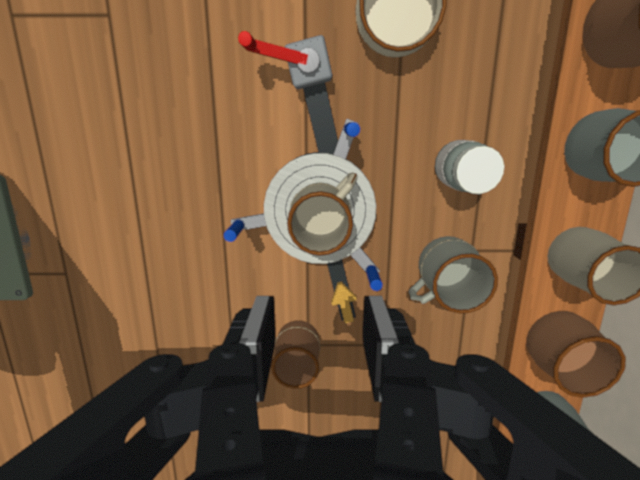

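The wheel has not moved: the handle is still at 53.8° and the pegs are where they were. The fingers must have missed the peg, so I'll lower again at that peg and look from outside.

Run:
```python
from h import *
th=190.2
ctrl.move_ptp(at(th,110,190),rot(th-90)); ctrl.move_l(at(th,110,106),vel=100)
s=sensors.read_state(); print(s['eef_pos'],np.array(s['eef_rot']).round(2),s['t'])
a=grab('side')[0][130:300,180:380]; b=grab('scene')[0][140:310,220:420]; 
save('pics/c4.png',np.hstack([cv2.resize(x,None,fx=2,fy=2,interpolation=2)[:, :400] for x in(a,b)]))
```

```text
[437.60471993  36.76392827 106.59321425] [[-0.98 -0.18  0.  ]
 [-0.18  0.98 -0.  ]
 [-0.   -0.   -1.  ]] 18.45
```

View pics/c4.png

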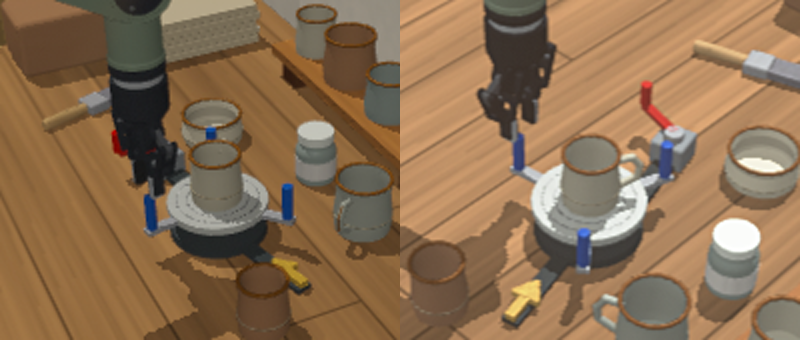

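Both crops show the fingertips level with the peg's top, so they reach less far below the TCP than 25 mm at this opening. I'll measure their height from the depth images.

Run:
```python
from h import *
p0=at(190.2,110,190)
ctrl.move_l(p0,vel=150)
def tips(g):
    ctrl.gripper_to(g); s=sensors.read_state(); e=np.array(s['eef_pos'])
    for n in('side','scene'):
        im,d,K,R,t=grab(n); P=cloud(d,K,R,t); m=(d>0)&(np.hypot(P[...,0]-e[0],P[...,1]-e[1])<40)&(P[...,2]>115)
        z=np.sort(P[m][:,2]); print(g,round(s['grip_width'],1),n,'tips rel TCP',z[[2,10,20]]-e[2],s['t'])
tips(36);tips(0)
```

```text
36 35.9 side tips rel TCP [ 9.41786516 12.10244376 15.26835817] 19.475
36 35.9 scene tips rel TCP [ 7.71095458 10.91144098 13.51576577] 19.475
0 -0.3 side tips rel TCP [ 8.59349434 13.14488419 17.91556342] 20.0083
0 -0.3 scene tips rel TCP [ 9.1883488  14.01895116 17.60449559] 20.0083
```

Run:
```python
from h import *
ctrl.move_l(at(190.2,110,135),vel=150)
print(ctrl.move_l(at(190.2,110,88),vel=25,threshold=2.5)); s=sensors.read_state(); print(s['eef_pos'],s['force'],s['t'])
im,d,K,R,t=grab('side'); a=im[130:300,180:380]
save('pics/c5.png',cv2.resize(a,None,fx=3,fy=3,interpolation=2))
```

```text
True
[436.81094724  36.77058898  97.43324528] [-0.21667939  0.45229323  5.02429085] 21.9833
```

View pics/c5.png

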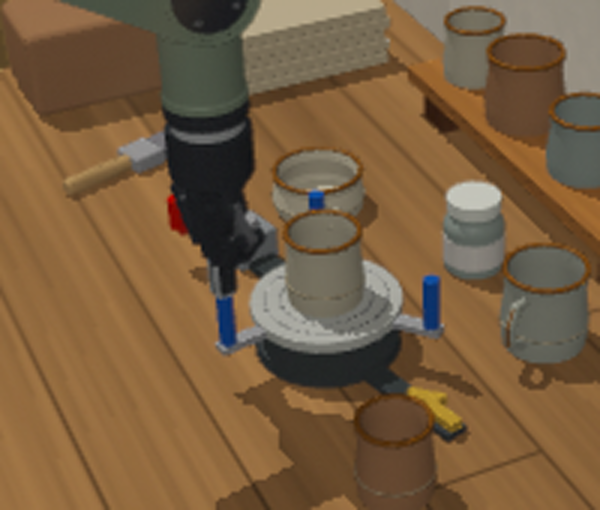

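The shut fingertips touch the peg's top (105 mm) at TCP z = 97.4. They therefore sit about 8 mm behind the TCP and farther back when open, so I'll use TCP z = 73 and repeat the sweep.

Run:
```python
from look import *
th=190.2
ctrl.move_l(at(th,110,125),vel=150); ctrl.gripper_to(36)
print(ctrl.move_l(at(th,110,73),vel=80,threshold=5), sensors.read_state()['eef_pos'][2])
print(sweep(th,th-20,73,vel=60)); s=sensors.read_state(); print(s['force'],s['t'])
im,d,K,R,t=grab('side'); P=cloud(d,K,R,t); h=cv2.cvtColor(im,cv2.COLOR_RGB2HSV)
m=(h[...,0]>105)&(h[...,0]<130)&(h[...,1]>150)&(abs(P[...,2]-100)<8)&(np.hypot(*(P[...,:2]-A).transpose(2,0,1))<130)
n,l,st,c=cv2.connectedComponentsWithStats(m.astype(np.uint8))
for i in range(1,n):
    if st[i,4]>8: q=P[l==i].mean(0); print(q.round(),np.degrees(np.arctan2(q[1]-A[1],q[0]-A[0])).round(1))
```

```text
False 73.26020102879428
(np.float64(170.2), np.float64(0.9813471819316967))
[ 0.24065863 -0.19247752 -0.9317071 ] 24.7083
[607. 140. 101.] 53.5
[587. -50. 102.] -68.3
```

Run:
```python
from look import *
print(sweep(170.2,55.4,73,vel=65)); s=sensors.read_state(); print(s['force'],s['t'])
sweep(55.4,58,73)
p=np.array(sensors.read_state()['eef_pos']); ctrl.move_l(p+[0,0,80],vel=150)
measure('w6')
```

```text
(np.float64(55.4), np.float64(1.3636520373093335))
[0.48729352 0.18112325 0.45956268] 30.7083
peg 142 [368. 136.] [599.3 151.  105. ] ang 60.3
peg 112 [227. 219.] [436.3  56.2 104.9] ang -180.0
peg 97 [363. 292.] [600.3 -37.6 104.7] ang -59.6
red 177 [245.  39.] [463.8 253.5  82.1] ang 112.4
arrow 291 [341. 296.] [578.3 -84.7  18.1] ang -76.8
rim 546.2352294921875 54.08390426635742 37.441123962402344
handle 123 [331. 265.] [559.1   3.1 116.7] ang -75.4
handle angle -75.86197642256546
t 32.9083
```

View pics/w6.png

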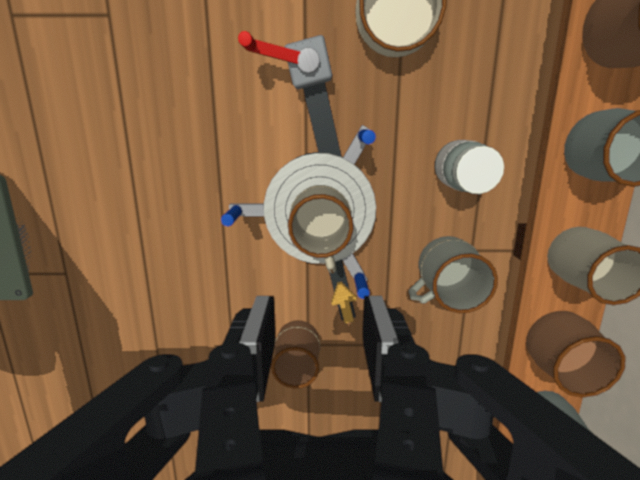

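The handle at (331,265) now points at -75.9° and the arrow (344,297) is at -75.9°, so that's aligned, with the mug 2 mm off the axis. Next I'll push the brake with the shut gripper.

Run:
```python
from look import *
B=np.array([530.5,238.2])
def bp(f,z,r=70): return np.array([B[0]+r*np.cos(np.radians(f)),B[1]+r*np.sin(np.radians(f)),z])
print(ctrl.solve_ik(bp(216,49),rot(126)).round(2))
ctrl.gripper_to(0)
ctrl.move_ptp(bp(134,150),rot(44)); print(ctrl.move_l(bp(134,49),vel=120,threshold=6),sensors.read_state()['t'])
for f in np.linspace(134,220,13)[1:]:
    hit=ctrl.move_l(bp(f,49),rot(f-90),vel=35,threshold=7)
    F=np.array(sensors.read_state()['force']); 
    if hit or np.linalg.norm(F)>7: print('stop at',f,F); break
print(f,F,sensors.read_state()['t'])
fb=np.degrees(np.arctan2(*(np.array(sensors.read_state()['eef_pos'])[:2]-B)[::-1]))%360; print(fb)
ctrl.move_l(bp(fb-6,49),vel=40)
ctrl.move_l(bp(fb-6,160),vel=150)
measure('w7')
```

```text
[ 0.23  0.3   1.84 -0.    1.01 -1.97]
False 35.5667
stop at 212.83333333333334 [-0.87642178  2.03388509  1.68148353]
212.83333333333334 [-0.87642178  2.03388509  1.68148353] 39.8667
210.93494303214868
peg 138 [366. 136.] [599.2 150.9 105.2] ang 60.3
peg 113 [227. 219.] [436.2  56.2 105.3] ang -179.9
peg 97 [362. 291.] [600.5 -38.  104.8] ang -59.6
red 142 [266. 105.] [485.3 184.9  82.2] ang 115.0
arrow 287 [343. 295.] [582.3 -84.8  18. ] ang -75.3
rim 546.2671508789062 53.90955352783203 37.43769836425781
handle 123 [329. 264.] [559.    2.7 116.6] ang -75.6
handle angle -76.06560449818312
t 43.0167
```

View pics/w7.png

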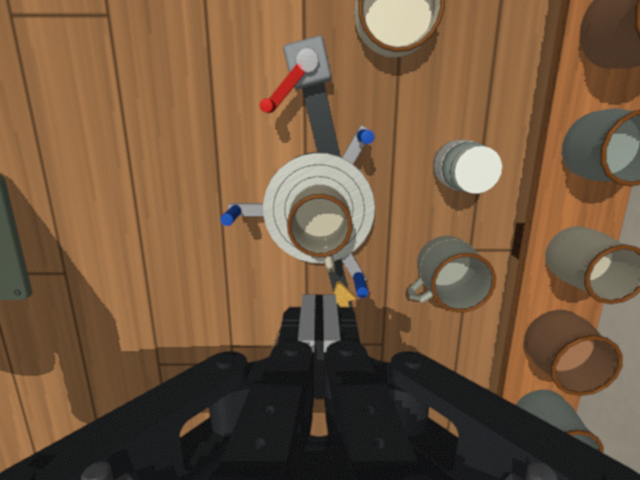

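The red peg at (266,105) is at (485,185) mm, which is its predicted stop position. The handle is still aligned and the robot is clear, so I'll hand the job in.

```bash
python3 -c "
from plant import ctrl
print(ctrl.finish_job())"
```

```text
the job is handed in; nothing more can be done
None
```

The job is handed in: in the last picture the mug's handle points at the brass arrow to within about 1°, the red brake lever is at its stop, and the other pots still look in place; the handover returned no verdict.

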